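# Clamp the re-glued scrubbing brush in the bench clamp

## Task

Pull the bench clamp's yellow knob up to its stop, keep it there until the moving jaw has sprung fully open, and let it snap down; then lay the freshly glued scrubbing brush, bristles down, flat on the plywood bed between the jaws, its long sides facing them, and let go of it. Pump the two black squeeze levers together (never push the jaw by hand) until the jaws grip the brush firmly, with the red guide rods pushed about half way in and never nearly all the way, which would crush it. Finish while still holding the levers squeezed, and leave the other things where they are.

Things in the scene. Friction and masses are not known exactly. Their poses are not given: they have to be found in the camera images.
- scrub_brush: Loose wooden scrubbing brush, 0.12 kg, lying bristles down; 57 mm wide along its x, 150 mm long along its y, 43 mm tall (wooden block from 23 to 43 mm up). Origin: middle of its underside, z up. Grasp it across its 57 mm width.
- clamp: Bar clamp fixed on the worktop. Origin: under the middle of its plywood bed, at worktop height; x points from the squeeze levers to the far jaw (the closing direction), z up. Bed 8 mm thick, x -103 to 147 mm, 132 mm wide. Orange housing x -287 to -137 mm, 48 mm wide, top 44 mm high, with the yellow knob at x = -150 mm and the two levers about x = -240 mm. The ram head before it is 46 mm high.
- far_jaw: Far jaw; its distance differs from run to run, it does not move. Two rubber-faced prongs at y = +-52 mm (16 mm wide, 38 mm deep, from 10 to 50 mm above the worktop) on a cross plate, so fingers have room between the prongs. Origin: midway between the prongs, in the plane of their faces, at worktop height; axes as the clamp's.
- moving_jaw: Moving jaw, shaped like the far jaw and facing it; origin in the plane of its prong faces, at worktop height, axes as the clamp's. With the jaw sprung fully open the gap between the faces is 77 to 93 mm; at the start the gap is narrower than the brush.
- knob_grip (a point): Middle of the yellow release knob's grip: an upright cylinder 24 mm across and 26 mm high (13 mm above and below this point), 68 mm above the worktop when down. It moves with the knob.
- lever_grip (a point): Midway between the round orange grips (bars 13 mm thick, 53 mm long along the clamp's y) of the two upright black squeeze levers, 110 mm above the worktop; the point stays still. One lever stands on the -x and one on the +x side, 67 mm over their outsides at rest; take both between the fingers from above, closing along the clamp's x.
- release_knob (a joint): Lift of the release knob in m: 0 down, 0.012 at its stop. Spring 1 N at first, 5 N at the stop; let go, it springs down. It is also the ratchet's holding pawl: lifted over 5 mm with the levers at rest it lets the ram spring back fully open (about 1 s); while pumping it bobs up to 4 mm at each click.
- rear_lever (a joint): Slide of the rear lever towards the front one in m: 0 at rest, 0.019 fully squeezed; the front lever slides as far the other way when squeezed (67 mm over both grips at rest, 29 mm fully squeezed). Both spring back: 4 to 6 N per finger empty, up to about 17 N with the jaw pressing. The first 7 mm is idle; a full stroke carries the ram 11 mm, and on release the ratchet (9 mm teeth) keeps 9 mm.
- ram (a joint): Advance of the ram in m: 0 fully open, grows as the moving jaw closes, at most 0.062. A spring of 2 to 3 N pulls it open unless the ratchet holds it.
- jaw_spring (a joint): How far the moving jaw is pushed back into the ram head on its two red guide rods, in m: 0 free (27 mm of red rod shows), 0.012 half, 0.024 all the way. Clamping force: about 1.5 N plus 0.3 N per mm; past 0.0215 the brush counts as crushed.
- dispenser: Bystander: taupe soap dispenser, 180 mm tall, at the back. Leave it alone.
- stain_dropper: Bystander: small amber dropper bottle, 102 mm tall. Leave it alone.
- softener: Bystander: pink jug with purple cap, 242 mm tall. Leave it alone.
- soap: Bystander: green bar of soap, 44x72x21 mm, lying behind the clamp. Leave it alone.
There are look-alikes about, which are no part of the job. Of the things that look like the scrub_brush, take the one that is farthest to the robot's right at the start.

How it is judged:
On the way, in this order (a step that is already met when the one before it is completed fails the run):
1. the release knob is pulled up to its stop and the ram has sprung fully open (value of joint release_knob above 0.0105 m and value of joint ram below 0.004 m), for 0.1 s.
2. the brush lies flat on the bed between the jaws and is let go, with the knob down (x of scrub_brush in the frame of clamp between -0.035 and 0.035 m and y of scrub_brush in the frame of clamp between -0.03 and 0.03 m and z of scrub_brush in the frame of clamp between 0.003 and 0.013 m and angle between scrub_brush's own z axis and vertical below 0.12 rad and angle between the y axis of scrub_brush and the y axis of clamp, either way round below 0.3 rad and contact force between the fingers and scrub_brush below 0.1 N and linear speed of scrub_brush below 0.03 m/s and value of joint release_knob below 0.004 m), for 0.2 s.
3. pumping has brought the jaw against the brush, and its spring begins to give (x of scrub_brush in the frame of clamp between -0.035 and 0.035 m and y of scrub_brush in the frame of clamp between -0.03 and 0.03 m and z of scrub_brush in the frame of clamp between 0.003 and 0.013 m and angle between scrub_brush's own z axis and vertical below 0.12 rad and value of joint jaw_spring above 0.0015 m and contact force between moving_jaw and scrub_brush above 1.5 N), for 0.1 s.
At the end, for the whole second after the job is handed in: The brush lies flat on the bed, within 30 mm of its middle along the jaws and 0.12 rad of square, pressed by both jaws with over 2 N; jaw spring in by 4 to 19 mm; knob down (below 5 mm); the fingers still press on the levers, squeezed by at least 5 mm (x of scrub_brush in the frame of clamp between -0.035 and 0.035 m and y of scrub_brush in the frame of clamp between -0.03 and 0.03 m and z of scrub_brush in the frame of clamp between 0.003 and 0.013 m and angle between scrub_brush's own z axis and vertical below 0.12 rad and angle between the y axis of scrub_brush and the y axis of clamp, either way round below 0.12 rad and value of joint jaw_spring between 0.004 and 0.019 m and contact force between each of moving_jaw, far_jaw and scrub_brush above 2 N and value of joint rear_lever above 0.005 m and contact force between the fingers and clamp above 2 N and value of joint release_knob below 0.005 m and contact force between the fingers and scrub_brush below 0.5 N); the arm keeps its last pose, push and grip.
It fails at once if the brush is crushed: the jaw spring is pushed in more than 21.5 mm (value of joint jaw_spring above 0.0215 m).
It fails at once if the moving jaw is pushed by hand (contact force between the fingers and moving_jaw above 4 N).
It fails at once if a bystander is moved more than 30 mm (distance of any of dispenser, stain_dropper, soap, softener from where it was at the start of the episode above 0.03 m).
It also fails if it takes over 69 s, if anything falls off the work surface, if the arm or the gripper's body presses on something with over 40 N, if the wrist force passes 120 N, or if a joint passes its speed limit or range.

## Robot

A 6-joint arm with a two-finger parallel gripper is mounted at the origin on a cart in front of the work surface, level with it; the furniture and walls round the work are solid. World frame = base frame: x ahead of the robot, y to its left, z up, the work surface at z = 0. Lengths are in m, angles in rad, forces in N, time in s.
With the tool pointing down it reaches from about 0.3 to 0.85 m from the base axis. Payload 4.2 kg.
Tool frame: the origin (TCP) lies on the centre line of the jaws, within the pads' length; the fingertips stand 14 mm ahead of it and the grasp point (between the pads) lies 5 mm behind it; z points along the fingers, y is the line along which they close (so a half turn about z gives the same grasp; the last joint's range is limited). The gripper opens to 91 mm and grips with 3 to 60 N. Pads are 32 mm wide; open, the fingers measure 118 mm over their backs; the gripper's body (76 mm by 178 mm) begins 60 mm behind the grasp point.
Start: joints at [1.123, 0.32, 1.565, -0, 1.257, -0.02], TCP at [0.239, 0.523, 0.228] pointing down, gripper open.
Joint ranges: [-3.11, 3.11], [-0.84, 2.01], [0.21, 2.61], [-1.34, 4.49], [0.05, 2.63], [-2.56, 2.56]. Speed limits (rad/s): [2.57, 2.57, 3.14, 3.14, 3.14, 3.14].

## Interface

Orientations are given as a rotation vector (axis times angle).
In Python, from bench import monitor, cams, arm gives the robot as it stands.
- The arm moves only by the shell command python3 -m handwheel 'ROWS' [FORCE]. ROWS is a JSON object of lists of equal length, an entry for each row: "rotation": the turn, a rotation vector about the world's x, y, z in degrees, a list of three; "linear": the shift along the world's x, y, z in m, a list of three; "claw": the opening, from 0 (shut) to 1 (fully open). A call has 1 to 10 rows; each row shifts and turns the commanded pose from where the row before left it; what a row does not reach is not made up. A row lasts 1/10 s, in which the tool goes at most 50 mm and 8.59 degrees, less where a joint would pass 70% of its speed; a pose out of reach is approached as far as the arm can. A call is refused whole if a number of a shift passes 0.05 or a number of a turn 8.59, either way. A call with a gripper value outside its range is refused whole. The fingers move at their own pace and stop on an object; FORCE is the grip in N (left out, the last holds). Time passes only in rows, so rows that do not move let the fingers close. It gives the time, the measured TCP pose, the force, the opening and the grip force at its end, in the units of the state.
- monitor.observe(): the state, without advancing time (a new reading comes with each control period).
- cams.snapshot(name): name is "scene" or "top" or "wrist"; returns a dict with "image" (400x640x3 uint8, red, green, blue), "K" (3x3 intrinsics, pixels), "R" (3x3) and "t" (3): a world point X has camera coordinates R X + t; the wrist camera has in their place "T_tool_cam" (4x4, takes a point from camera to tool coordinates, whose origin is the TCP and whose axes are the flange's). Camera axes: x right, y down, z forward; pixel columns grow to the right and rows downward; lengths in m; the calibration is good to about 2 mm. A picture is of the moment at which its call begins: read the wrist's pose just before it. There is no depth.
- arm.sign_off(): hands the job in; it is judged then, once.
The state is a dict: "t": time; "joints": joint angles; "joint_velocities": joint speeds; "effort": joint torques, N m; "ee_pos": TCP position; "ee_rot": TCP orientation; "ft_force": force on the tool from outside, world axes, zero at the start; "torque": the same for the moment, N m; "opening": opening from 0.0 (shut) to 1.0 (fully open); "grip_force": force on a finger pad.
Only numpy, scipy, OpenCV 4.12 (cv2) and the standard library are available. Lean on these libraries where they do the work, as an engineer would, in place of code of your own. Each camera call takes 0.05 s, during which the arm holds its last target. There are 200 camera calls.

## Working session

There is one attempt and no reset: what is moved stays moved. The work goes in short steps, Python scripts to look and compute and a shell command to move; the robot and the scene stay as the last step left them, time stands still between calls to the robot, and variables do not carry over. Pictures are saved under pics/ and viewed, at most 11 in all, crops included, and the job is handed in when it is done.

```bash
mkdir -p pics; ls; python3 - <<'E'
from bench import monitor,cams,arm
import cv2,numpy as np,pickle
s=monitor.observe();print(s)
for n in("scene","top"):
    d=cams.snapshot(n);cv2.imwrite(f"pics/{n}0.png",d["image"][:,:,::-1]);pickle.dump(d,open(f"{n}.pkl","wb"))
    print(n,d["K"],-d["R"].T@d["t"],d["R"])
E
```

```text
pics
{'t': 0.0, 'joints': array([ 1.12302613e+00,  3.20257749e-01,  1.56567661e+00, -5.51520816e-05,
        1.25739179e+00, -2.00117983e-02]), 'joint_velocities': array([-0.0012835 ,  0.00077989, -0.00071321,  0.00145345, -0.00077318,
       -0.00248596]), 'effort': array([ 2.55038203e-04, -4.12472391e+01, -2.31976390e+01,  7.28575420e-02,
        4.57250699e-02, -1.21159251e-04]), 'ee_pos': array([0.23833978, 0.52274545, 0.22714082]), 'ee_rot': array([-6.66709410e-01, -3.06967298e+00,  2.66761720e-03]), 'ft_force': array([ 0.069557  , -0.12170298,  0.12503799]), 'torque': array([ 0.00979956, -0.02702941,  0.02123432]), 'grip_force': 0.0, 'opening': 0.9993655159961504}
scene [[465.2525375    0.         323.61857055]
 [  0.         465.2525375  190.65352273]
 [  0.           0.           1.        ]] [-0.0825611  -1.04945764  1.02069245] [[ 0.86144022 -0.50752141 -0.01851379]
 [-0.30112737 -0.4810835  -0.82333527]
 [ 0.4089536   0.71482913 -0.56725327]]
top [[406.31387509   0.         315.89359706]
 [  0.         406.31387509 194.02549086]
 [  0.           0.           1.        ]] [0.27833904 0.09559819 1.4576891 ] [[ 1.61279933e-02 -9.99861008e-01  4.22531243e-03]
 [-9.80362988e-01 -1.66438657e-02 -1.96497819e-01]
 [ 1.96540832e-01 -9.73224420e-04 -9.80495158e-01]]
```

View pics/top0.png

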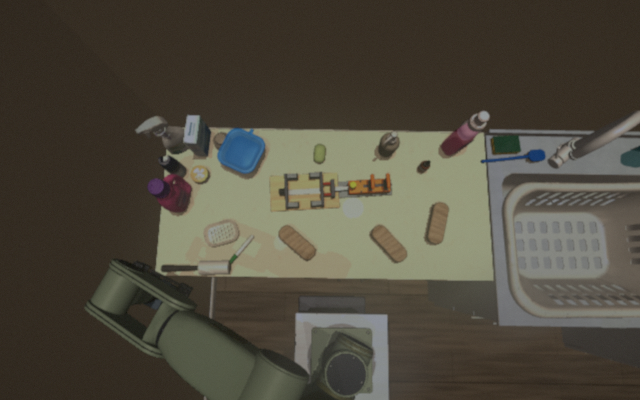

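View pics/scene0.png

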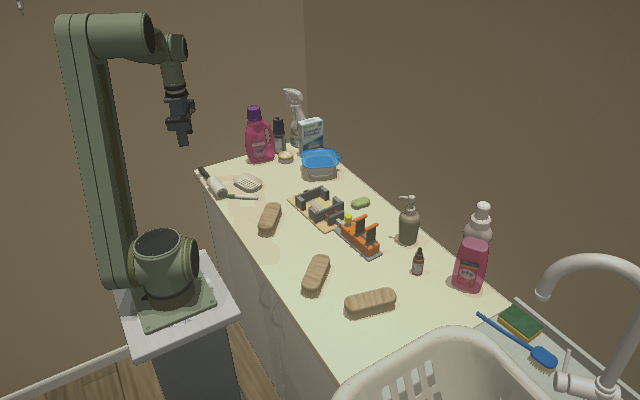

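The top view shows three look-alike brushes, at pixels (297,242), (388,243) and (437,223). The robot's right is image right, so the target is (437,223), which is (370,303) in the scene view. The clamp has its bed at about (305,190), knob at (352,185) and levers at about (375,184). Its x axis points left in the image, roughly world +y.

```bash
cat > h.py <<'E'
import cv2,numpy as np,pickle
from bench import monitor,cams
from scipy.spatial.transform import Rotation as Ro
def ray(d,uv):
    uv=np.atleast_2d(uv).astype(float)
    r=np.c_[(uv-[d["K"][0,2],d["K"][1,2]])/[d["K"][0,0],d["K"][1,1]],np.ones(len(uv))]
    return -d["R"].T@d["t"], r@d["R"]
def onz(d,uv,z):
    c,r=ray(d,uv); return c+r*((z-c[2])/r[:,2])[:,None]
def tri(obs):
    A=np.zeros((3,3));b=np.zeros(3)
    for d,uv in obs:
        c,r=ray(d,uv);r=r[0]/np.linalg.norm(r[0]);P=np.eye(3)-np.outer(r,r);A+=P;b+=P@c
    return np.linalg.solve(A,b)
def proj(d,X):
    p=d["K"]@(d["R"]@np.asarray(X)+d["t"]);return p[:2]/p[2]
def snap(n):
    s=monitor.observe();d=cams.snapshot(n)
    if n=="wrist":
        M=np.eye(4);M[:3,:3]=Ro.from_rotvec(s["ee_rot"]).as_matrix();M[:3,3]=s["ee_pos"]
        W=np.linalg.inv(M@d["T_tool_cam"]);d["R"]=W[:3,:3];d["t"]=W[:3,3]
    return d
def blobs(m,mn=20):
    n,l,st,c=cv2.connectedComponentsWithStats(m.astype(np.uint8))
    return [(st[i,4],c[i],l==i) for i in range(1,n) if st[i,4]>=mn]
E
python3 - <<'E'
from h import *
d=pickle.load(open("top.pkl","rb"));s=pickle.load(open("scene.pkl","rb"))
im=d["image"];hsv=cv2.cvtColor(im,cv2.COLOR_RGB2HSV)
for uv in[(437,223),(432,212),(275,205),(305,200),(350,215),(420,260),(352,185),(375,184)]:print(uv,im[uv[1],uv[0]],hsv[uv[1],uv[0]])
a=cv2.resize(im[160:260,255:455],None,fx=4,fy=4,interpolation=cv2.INTER_CUBIC)
b=cv2.resize(s["image"][180:280,280:400],None,fx=2,fy=2,interpolation=cv2.INTER_CUBIC)
o=np.zeros((600,800,3),np.uint8);o[:400]=a;o[400:600,:240]=b
c=cv2.resize(s["image"][270:330,320:420],None,fx=3,fy=3,interpolation=cv2.INTER_CUBIC);o[400:580,260:560]=c
cv2.imwrite("pics/crop.png",o[:,:,::-1])
E
```

```text
(437, 223) [128 108  83] [ 17  90 128]
(432, 212) [82 74 55] [21 84 82]
(275, 205) [150 142 100] [ 25  85 150]
(305, 200) [148 141  97] [ 26  88 148]
(350, 215) [151 155 147] [ 45  13 155]
(420, 260) [148 150 120] [ 32  51 150]
(352, 185) [149 152  61] [ 31 153 152]
(375, 184) [101  80  61] [ 14 101 101]
```

View pics/crop.png

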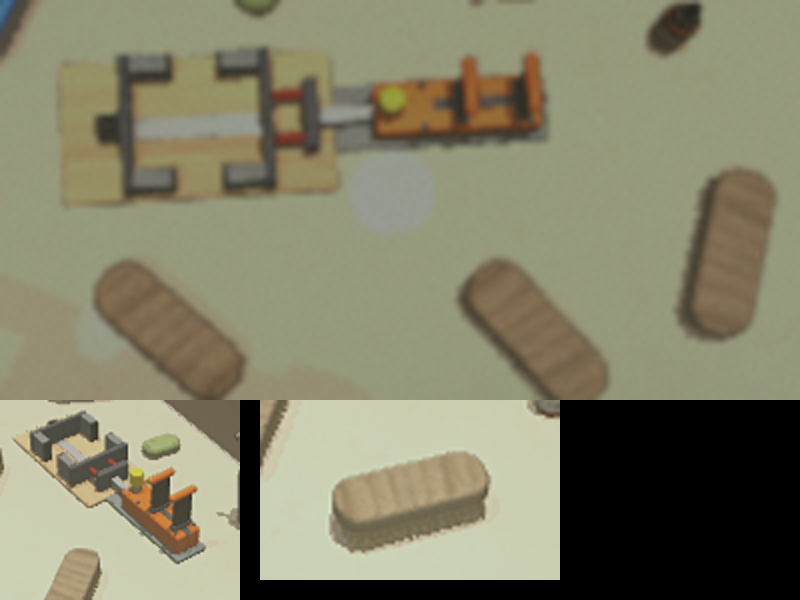

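The crop shows the chosen brush (bristles visible, far right), crop corners about (690..775, 168..340). The bed corners are at crop (62,62), (332,52), (338,187), (66,204). The prong faces are at crop x≈172 (far) and ≈221 (moving), and the knob is at (391,99).

```bash
python3 - <<'E'
from h import *
d=pickle.load(open("top.pkl","rb"));s=pickle.load(open("scene.pkl","rb"))
f=lambda x,y:(x/4+255-.375,y/4+160-.375)
im=d["image"].astype(int)
# brush
def brush(d,roi,z=0.043):
    x0,y0,x1,y1=roi;hsv=cv2.cvtColor(d["image"],cv2.COLOR_RGB2HSV);m=np.zeros(hsv.shape[:2],bool)
    m[y0:y1,x0:x1]=((hsv[...,0]<22)&(hsv[...,1]>75)&(hsv[...,2]>95))[y0:y1,x0:x1]
    n,c,mm=max(blobs(m),key=lambda b:b[0]);ys,xs=np.nonzero(mm)
    P=onz(d,np.c_[xs,ys],z)[:,:2]
    r=cv2.minAreaRect((P*1000).astype(np.float32));return n,c,r,cv2.boxPoints(r)
r=brush(d,(420,195,460,250));print("brush top",r)
r2=brush(s,(340,280,405,325));print("brush scene (incl side)",r2[1:3])
B=onz(d,[f(62,62),f(332,52),f(338,187),f(66,204)],.008);print("bed",B.round(4),B.mean(0),[np.linalg.norm(B[i]-B[i-1]) for i in range(4)])
x=((B[0]-B[1])+(B[3]-B[2]));x=x[:2]/np.linalg.norm(x[:2]);print("xdir yaw",np.degrees(np.arctan2(x[1],x[0])))
# knob: yellow, in both
for n,dd,roi in(("top",d,(340,175,365,195)),("scene",s,(335,205,360,230))):
    hsv=cv2.cvtColor(dd["image"],cv2.COLOR_RGB2HSV);m=np.zeros(hsv.shape[:2],bool);x0,y0,x1,y1=roi
    m[y0:y1,x0:x1]=((abs(hsv[...,0].astype(int)-30)<4)&(hsv[...,1]>130))[y0:y1,x0:x1]
    b=[(q[0],q[1]) for q in blobs(m,5)];print(n,b,b and onz(dd,b[0][1],.079 if n=="top" else .07))
O=B.mean(0)[:2];cl=np.array([[x[0],x[1]],[-x[1],x[0]]])
# bed middle x=22mm
mid=O;org=mid-x*.022;print("clamp origin",org)
for nm,p,z in(("far+",(172,66),.05),("far-",(176,181),.05),("mov+",(217,64),.05),("mov-",(223,176),.05),("lev1",(468,88),.11),("lev2",(532,84),.11),("knobtop",(391,99),.081)):
    P=onz(d,f(*p),z)[0];print(nm,P.round(4),"clamp:",(cl@(P[:2]-org)).round(4))
E
```

```text
brush top (np.int32(570), array([437.85614035, 222.70701754]), ((467.3334045410156, -335.0174255371094), (51.395233154296875, 145.66943359375), 76.64791870117188), array([[ 390.53302, -343.20038],
       [ 532.2649 , -376.84045],
       [ 544.1338 , -326.83447],
       [ 402.40192, -293.1944 ]], dtype=float32))
brush scene (incl side) (array([382.07986111, 295.83680556]), ((492.5707702636719, -346.2083740234375), (52.142372131347656, 86.87357330322266), 77.01403045654297))
bed [[0.6368 0.2633 0.008 ]
 [0.6506 0.0155 0.008 ]
 [0.5248 0.0094 0.008 ]
 [0.5051 0.2547 0.008 ]] [0.57933019 0.1357214  0.008     ] [np.float64(0.13200090840599926), np.float64(0.2481644998901625), np.float64(0.12591728653822493), np.float64(0.2460583422973703)]
xdir yaw 93.87569765292155
top [(np.int32(29), array([352.5862069 , 184.55172414]))] [[ 0.5904677  -0.03283782  0.079     ]]
scene [(np.int32(22), array([347.77272727, 215.59090909]))] [[ 0.59673278 -0.02059511  0.07      ]]
clamp origin [0.58081722 0.11377172]
far+ [0.6245 0.1604 0.05  ] clamp: [ 0.0435 -0.0467]
far- [0.5206 0.1542 0.05  ] clamp: [0.0445 0.0573]
mov+ [0.627  0.1203 0.05  ] clamp: [ 0.0034 -0.0465]
mov- [0.5258 0.113  0.05  ] clamp: [0.003 0.055]
lev1 [ 0.5948 -0.0948  0.11  ] clamp: [-2.091e-01  2.000e-04]
lev2 [ 0.5992 -0.1494  0.11  ] clamp: [-0.2638 -0.0006]
knobtop [ 0.5906 -0.0319  0.081 ] clamp: [-1.46e-01  1.00e-04]
```

```bash
python3 -m handwheel '{"linear":[[0.01,-0.03,0],[0.015,-0.035,0],[0.015,-0.035,0],[0.015,-0.035,0],[0.015,-0.035,0],[0.02,-0.03,0],[0.02,-0.03,0],[0.02,-0.03,0],[0.02,-0.03,0],[0.02,-0.03,0]],"rotation":[[0,0,-6],[0,0,-6],[0,0,-6],[0,0,-6],[0,0,-6],[0,0,-6],[0,0,-6],[0,0,-6],[0,0,-6],[0,0,-6]],"claw":[1,1,1,0.6,0.6,0.6,0.6,0.6,0.6,0.6]}'
python3 -m handwheel '{"linear":[[0.02,-0.03,0],[0.02,-0.03,0],[0.02,-0.03,0],[0.02,-0.03,0],[0.02,-0.03,0],[0.02,-0.03,0],[0.02,-0.03,0],[0.01,-0.02,0],[0,0,0],[0,0,0]],"rotation":[[0,0,0],[0,0,0],[0,0,0],[0,0,0],[0,0,0],[0,0,0],[0,0,0],[0,0,0],[0,0,0],[0,0,0]],"claw":[0.6,0.6,0.6,0.6,0.6,0.6,0.6,0.6,0.6,0.6]}'
```

```text
t: 1.1
ee_pos: [0.4089, 0.2018, 0.2277]
ee_rot: [-2.117, -2.321, 0.001]
ft_force: [-0.2, -0.2, -0.3]
opening: 0.598
grip_force: 0.0
t: 2.1
ee_pos: [0.5581, -0.0268, 0.2274]
ee_rot: [-2.113, -2.323, 0.001]
ft_force: [-0.7, -0.1, -0.9]
opening: 0.598
grip_force: 0.0
```

```bash
python3 - <<'E'
from h import *
d=snap("wrist");pickle.dump(d,open("w1.pkl","wb"));cv2.imwrite("pics/w1.png",d["image"][:,:,::-1])
print(monitor.observe()["t"])
hsv=cv2.cvtColor(d["image"],cv2.COLOR_RGB2HSV)
m=(abs(hsv[...,0].astype(int)-30)<4)&(hsv[...,1]>130)
for b in blobs(m,60):print(b[0],b[1],onz(d,b[1],.078))
m=(abs(hsv[...,0].astype(int)-10)<5)&(hsv[...,1]>150)
for b in blobs(m,200):print("or",b[0],b[1],onz(d,b[1],.11))
E
```

```text
2.15
or 1336 [344.34730539 209.1511976 ] [[ 0.58093993 -0.03737018  0.11      ]]
```

View pics/w1.png

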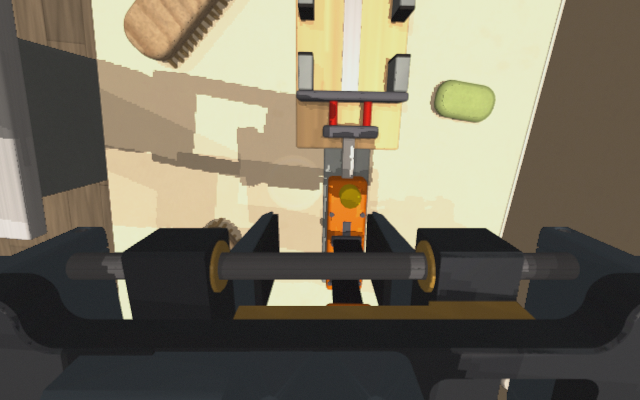

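The wrist view shows the knob at (351,198), the housing around it, the moving jaw plate from (297,97) to (408,97), and the levers below at (348,250) and (348,305).

```bash
python3 - <<'E'
from h import *
d=pickle.load(open("w1.pkl","rb"));t=pickle.load(open("top.pkl","rb"))
hsv=cv2.cvtColor(d["image"],cv2.COLOR_RGB2HSV);print(hsv[192:206:4,340:364:4,0].tolist())
k=onz(d,(351,198),.081)[0];print("knob",k)
print("tri",tri([(d,(351,198)),(t,(352.5,184.3))]))
a,b=onz(d,[(297,97),(408,97)],.05);print(a,b,(a+b)/2,np.linalg.norm(a-b))
m=(a+b)/2;v=(m-k)[:2];print("axis yaw",np.degrees(np.arctan2(v[1],v[0])), "perp",np.degrees(np.arctan2(*(b-a)[1::-1])))
E
```

```text
[[24, 24, 24, 24, 24, 18], [24, 24, 24, 24, 24, 22], [18, 24, 24, 24, 24, 21], [15, 24, 24, 24, 24, 16]]
knob [ 0.58973983 -0.03274098  0.081     ]
tri [ 0.58942366 -0.03167668  0.08607635]
[0.5209775  0.06715198 0.05      ] [0.64176409 0.07882507 0.05      ] [0.58137079 0.07298853 0.05      ] 0.12134933438358338
axis yaw 94.52581884823682 perp 5.520052708973108
```

```bash
python3 -m handwheel '{"linear":[[0.016,-0.003,0],[0.016,-0.003,0],[0,0,-0.03],[0,0,-0.03],[0,0,-0.03],[0,0,-0.03],[0,0,-0.02],[0,0,-0.01],[0,0,-0.01],[0,0,0]],"rotation":[[0,0,-1],[0,0,0],[0,0,0],[0,0,0],[0,0,0],[0,0,0],[0,0,0],[0,0,0],[0,0,0],[0,0,0]],"claw":[0.6,0.6,0.6,0.6,0.6,0.6,0.6,0.6,0.6,0.6]}' 25
python3 -m handwheel '{"linear":[[0,0,0],[0,0,0],[0,0,0],[0,0,0],[0,0,0],[0,0,0]],"rotation":[[0,0,0],[0,0,0],[0,0,0],[0,0,0],[0,0,0],[0,0,0]],"claw":[0.1,0.1,0.1,0.1,0.1,0.1]}' 25
```

```text
t: 3.15
ee_pos: [0.59, -0.0322, 0.0675]
ee_rot: [-2.131, -2.307, 0.001]
ft_force: [-0.3, 0.4, -0.0]
opening: 0.598
grip_force: 0.0
t: 3.75
ee_pos: [0.5896, -0.033, 0.0683]
ee_rot: [-2.132, -2.306, 0.002]
ft_force: [-4.7, -0.5, 5.6]
opening: 0.258
grip_force: 25.0
```

```bash
python3 -m handwheel '{"linear":[[0,0,0.004],[0,0,0.004],[0,0,0.003],[0,0,0.002],[0,0,0]],"rotation":[[0,0,0],[0,0,0],[0,0,0],[0,0,0],[0,0,0]],"claw":[0.1,0.1,0.1,0.1,0.1]}'
```

```text
t: 4.25
ee_pos: [0.5895, -0.0329, 0.0805]
ee_rot: [-2.131, -2.306, 0.003]
ft_force: [-4.6, -0.9, -4.6]
opening: 0.256
grip_force: 25.0
```

```bash
python3 -m handwheel '{"linear":[[0,0,0.001],[0,0,0.001],[0,0,0],[0,0,0],[0,0,0],[0,0,0],[0,0,0],[0,0,0],[0,0,0],[0,0,0]],"rotation":[[0,0,0],[0,0,0],[0,0,0],[0,0,0],[0,0,0],[0,0,0],[0,0,0],[0,0,0],[0,0,0],[0,0,0]],"claw":[0.1,0.1,0.1,0.1,0.1,0.1,0.1,0.1,0.1,0.1]}'
python3 - <<'E'
from h import *
d=snap("wrist");pickle.dump(d,open("w2.pkl","wb"));t=snap("top");s=snap("scene")
o=np.zeros((600,640,3),np.uint8);o[:280]=d["image"][:280]
o[300:600,:320]=cv2.resize(t["image"][160:235,260:340],(320,300));o[300:600,320:]=cv2.resize(s["image"][180:255,280:360],(320,300))
cv2.imwrite("pics/w2.png",o[:,:,::-1])
E
```

```text
t: 5.25
ee_pos: [0.5895, -0.0328, 0.0819]
ee_rot: [-2.131, -2.305, 0.003]
ft_force: [-3.7, -2.2, -24.6]
opening: 0.258
grip_force: 25.0
```

View pics/w2.png

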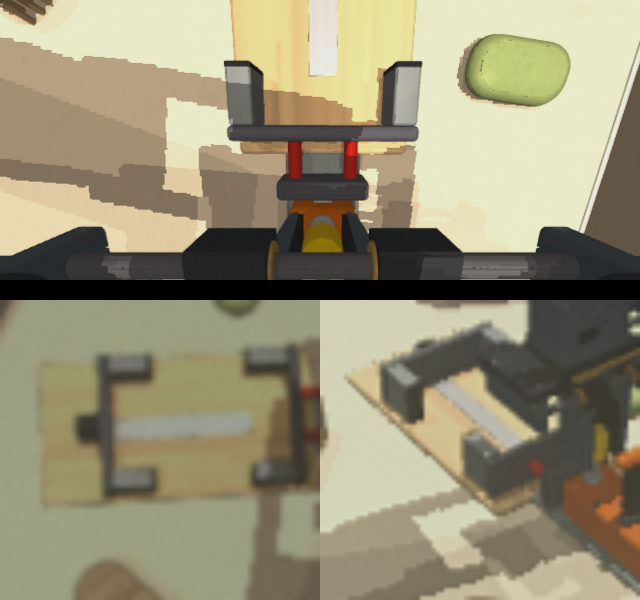

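The jaw has sprung back to the ram head at the housing. The moving prong faces are at wrist (225–262,63) and (384–421,63), top-crop x≈247, and the far ones are at top-crop x≈152. The −25 N reading says the knob is on its stop. Next I release it and compute the gap.

```bash
python3 -m handwheel '{"linear":[[0,0,0],[0,0,0],[0,0,0],[0,0,0],[0,0,0.02],[0,0,0.03],[0,0,0.04],[0,0,0.04],[0,0,0.02],[0,0,0]],"rotation":[[0,0,0],[0,0,0],[0,0,0],[0,0,0],[0,0,0],[0,0,0],[0,0,0],[0,0,0],[0,0,0],[0,0,0]],"claw":[0.1,0.1,0.6,0.7,0.8,1,1,1,1,1]}'
python3 - <<'E'
from h import *
d=pickle.load(open("w2.pkl","rb"));t=pickle.load(open("top.pkl","rb"))
yaw=np.radians(94.2);x=np.array([np.cos(yaw),np.sin(yaw)]);y=np.array([-x[1],x[0]])
org=np.array([.5898,-.0327])+.15*x;print("origin",org)
for n,dd,uv in(("mL",d,(230,63)),("mR",d,(416,63)),("tf+",t,(297.6,176)),("tf-",t,(298.7,205)),("tm+",t,(321,174)),("tm-",t,(323,203.5))):
    P=onz(dd,uv,.05)[0];q=P[:2]-org;print(n,P.round(4),(q@x).round(4),(q@y).round(4))
w=snap("wrist");pickle.dump(w,open("w3.pkl","wb"));print(monitor.observe()["ee_pos"],[onz(w,p,.02)[0] for p in[(0,0),(639,0),(320,0)]])
cv2.imwrite("pics/w3.png",w["image"][:,:,::-1])
E
```

```text
t: 6.4
ee_pos: [0.5959, -0.0326, 0.2418]
ee_rot: [2.122, 2.295, 0.022]
ft_force: [-0.2, 0.4, 0.4]
opening: 0.927
grip_force: 0.0
origin [0.57881427 0.11689717]
mL [0.5258 0.0675 0.05  ] -0.0454 0.0565
mR [0.6372 0.0763 0.05  ] -0.0447 -0.0552
tf+ [0.6249 0.1605 0.05  ] 0.0401 -0.0492
tf- [0.5202 0.154  0.05  ] 0.0413 0.0558
tm+ [0.6337 0.0772 0.05  ] -0.0437 -0.0518
tm- [0.527  0.0687 0.05  ] -0.0443 0.0553
[ 0.5941245  -0.03253194  0.23864651] [array([0.22321734, 0.14070418, 0.02      ]), array([0.95253399, 0.20452441, 0.02      ]), array([0.58141177, 0.17204866, 0.02      ])]
```

View pics/w3.png

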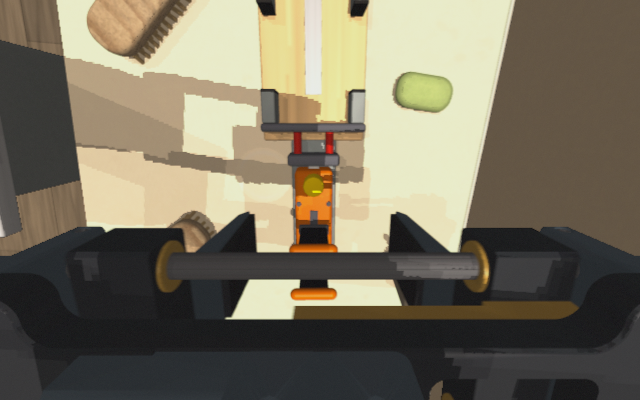

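The knob is back down (313,186). The jaw is open with a gap of about 85 mm, centred near clamp x ≈ −0.002, which fits the stated 77–93 mm. I'm moving to view the brush.

```bash
python3 -m handwheel '{"linear":[[-0.018,-0.02,0],[-0.018,-0.02,0],[-0.018,-0.02,0],[-0.018,-0.02,0],[-0.018,-0.02,0],[-0.018,-0.02,0],[-0.018,-0.02,0],[-0.018,-0.02,0],[-0.018,-0.02,0],[-0.018,-0.02,0]],"rotation":[[0,0,-8.5],[0,0,-8.5],[0,0,-8.5],[0,0,-8.5],[0,0,-8.5],[0,0,-8.5],[0,0,-8.5],[0,0,-8.5],[0,0,-8.5],[0,0,-8.5]],"claw":[1,1,1,1,1,1,1,1,1,1]}'
python3 -m handwheel '{"linear":[[-0.018,-0.025,0],[-0.018,-0.025,0],[-0.018,-0.025,0],[0,0,0],[0,0,0]],"rotation":[[0,0,-8.5],[0,0,-8.5],[0,0,-5.5],[0,0,0],[0,0,0]],"claw":[1,1,1,1,1]}'
cat > br.py <<'E'
from h import *
w=snap("wrist");pickle.dump(w,open("w4.pkl","wb"));s=monitor.observe();R=Ro.from_rotvec(s["ee_rot"]).as_matrix()
print(s["t"],s["ee_pos"],"toolz",R[:,2].round(4),"yyaw",np.degrees(np.arctan2(R[1,1],R[0,1])))
hsv=cv2.cvtColor(w["image"],cv2.COLOR_RGB2HSV);m=(hsv[...,0]<20)&(hsv[...,1]>60)&(hsv[...,2]>130)&(hsv[...,0]>8)
m=cv2.morphologyEx(m.astype(np.uint8),cv2.MORPH_CLOSE,np.ones((5,5)));m=cv2.morphologyEx(m,cv2.MORPH_OPEN,np.ones((7,7)))
for n,c,mm in blobs(m,1500):
    ys,xs=np.nonzero(mm);P=onz(w,np.c_[xs,ys],.043)[:,:2];r=cv2.minAreaRect((P*1000).astype(np.float32));print(n,c,r)
    w["image"][cv2.morphologyEx(mm.astype(np.uint8),cv2.MORPH_GRADIENT,np.ones((3,3)))>0]=[255,0,0]
cv2.imwrite("pics/w4.png",w["image"][:,:,::-1])
E
python3 br.py
```

```text
t: 7.45
ee_pos: [0.4108, -0.2338, 0.2334]
ee_rot: [3.13, 0.25, 0.005]
ft_force: [0.4, -0.1, -0.1]
opening: 0.998
grip_force: 0.0
t: 7.95
ee_pos: [0.357, -0.3082, 0.2332]
ee_rot: [3.121, -0.357, 0.003]
ft_force: [-0.7, -0.1, 0.0]
opening: 1.0
grip_force: 0.0
8.0 [ 0.35719395 -0.30770538  0.23313492] toolz [ 1.6e-03 -4.0e-04 -1.0e+00] yyaw -102.98440110306281
1957 [43.32907511 30.95963209] ((588.0747680664062, -60.123512268066406), (68.71136474609375, 55.831695556640625), 81.78370666503906)
12821 [321.2288433  136.60689494] ((412.9646911621094, -307.4507751464844), (155.42465209960938, 261.2462158203125), 76.68360137939453)
4213 [192.00142416 175.46546404] ((396.968994140625, -159.52468872070312), (130.31295776367188, 55.19565200805664), 41.757408142089844)
```

View pics/w4.png

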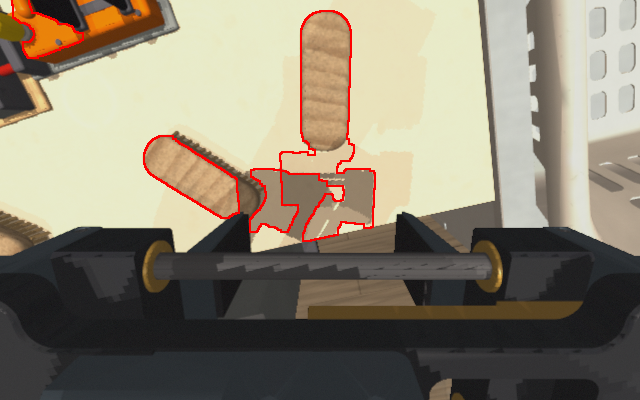

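The target brush stands upright in the wrist view: columns 300–351, rows 10–150, centre about (325,80). Its mask only leaks into shadow below row 148, so I re-measure with the ROI limited.

```bash
python3 - <<'E'
from h import *
w=pickle.load(open("w4.pkl","rb"))
hsv=cv2.cvtColor(w["image"],cv2.COLOR_RGB2HSV);m=(hsv[...,0]<20)&(hsv[...,1]>60)&(hsv[...,2]>130)&(hsv[...,0]>8)
m[149:]=0;m[:,:285]=0;m[:,365:]=0
n,c,mm=max(blobs(m),key=lambda b:b[0]);ys,xs=np.nonzero(mm);P=onz(w,np.c_[xs,ys],.043)[:,:2]
print(n,cv2.minAreaRect((P*1000).astype(np.float32)),P.mean(0))
sel=(ys>30)&(ys<130);L=[];
for r in range(35,130,5):
    q=xs[ys==r];L.append((q.min()-.5,r,q.max()+.5))
L=np.array(L);a=onz(w,L[:,:2],.043);b=onz(w,L[:,[2,1]],.043);print("width",np.linalg.norm(a-b,axis=1).round(4));mid=(a+b)/2
v=np.polyfit(mid[:,0],mid[:,1],1);print("long yaw",np.degrees(np.arctan(v[0])),mid[[0,-1]])
e=onz(w,[(326,9.5),(325,151)],.043);print("ends",e,np.linalg.norm(e[0]-e[1]),e.mean(0))
E
```

```text
6373 ((465.1195373535156, -336.2554016113281), (63.229496002197266, 146.68675231933594), 81.69351196289062) [ 0.46859901 -0.337734  ]
width [0.054  0.0543 0.0545 0.0536 0.056  0.054  0.0542 0.0533 0.0547 0.0549
 0.054  0.0542 0.0544 0.0547 0.0537 0.0551 0.0554 0.0544 0.0547]
long yaw -13.51248102381086 [[ 0.51385882 -0.34836665  0.043     ]
 [ 0.42219978 -0.32577678  0.043     ]]
ends [[ 0.53750871 -0.35427487  0.043     ]
 [ 0.39269332 -0.32025727  0.043     ]] 0.1487571619909945 [ 0.46510102 -0.33726607  0.043     ]
```

```bash
python3 -m handwheel '{"linear":[[0.036,-0.01,-0.01],[0.036,-0.01,-0.01],[0.037,-0.009,-0.01],[0,0,-0.04],[0,0,-0.04],[0,0,-0.04],[0,0,-0.03],[0,0,-0.02],[0,0,-0.005],[0,0,0]],"rotation":[[0,0,-0.5],[0,0,0],[0,0,0],[0,0,0],[0,0,0],[0,0,0],[0,0,0],[0,0,0],[0,0,0],[0,0,0]],"claw":[1,1,1,1,1,1,1,1,1,1]}' 20
python3 -m handwheel '{"linear":[[0,0,0],[0,0,0],[0,0,0],[0,0,0],[0,0,0],[0,0,0]],"rotation":[[0,0,0],[0,0,0],[0,0,0],[0,0,0],[0,0,0],[0,0,0]],"claw":[0.4,0.4,0.4,0.4,0.4,0.4]}' 20
```

```text
t: 9.0
ee_pos: [0.4662, -0.336, 0.0276]
ee_rot: [-3.12, 0.367, 0.001]
ft_force: [-0.8, 0.0, -0.4]
opening: 1.001
grip_force: 0.0
t: 9.6
ee_pos: [0.4657, -0.337, 0.0285]
ee_rot: [3.119, -0.37, 0.001]
ft_force: [-0.3, 0.2, 2.6]
opening: 0.608
grip_force: 20.0
```

```bash
python3 -m handwheel '{"linear":[[0,0,0.02],[0,0,0.04],[0,0,0.04],[0,0,0.04],[0.008,0.02,0.03],[0.008,0.034,0],[0.008,0.034,0],[0.008,0.034,0],[0.008,0.034,0],[0.008,0.034,0]],"rotation":[[0,0,0],[0,0,0],[0,0,0],[0,0,0],[0,0,2],[0,0,2],[0,0,2],[0,0,2],[0,0,2],[0,0,2]],"claw":[0.4,0.4,0.4,0.4,0.4,0.4,0.4,0.4,0.4,0.4]}'
python3 -m handwheel '{"linear":[[0.008,0.034,0],[0.008,0.034,0],[0.008,0.034,0],[0.008,0.034,0],[0.008,0.034,0],[0.008,0.034,0],[0.008,0.034,0],[0.008,0.026,0],[0,0,0],[0,0,0]],"rotation":[[0,0,2],[0,0,2],[0,0,1.7],[0,0,0],[0,0,0],[0,0,0],[0,0,0],[0,0,0],[0,0,0],[0,0,0]],"claw":[0.4,0.4,0.4,0.4,0.4,0.4,0.4,0.4,0.4,0.4]}'
python3 - <<'E'
from h import *
s=monitor.observe();R=Ro.from_rotvec(s["ee_rot"]).as_matrix()
print(s["ee_pos"],R[:,2].round(4),np.degrees(np.arctan2(R[1,1],R[0,1])),s["joints"])
E
```

```text
t: 10.6
ee_pos: [0.5133, -0.1454, 0.1976]
ee_rot: [-3.141, 0.04, 0.001]
ft_force: [0.0, 0.2, -1.6]
opening: 0.608
grip_force: 20.0
t: 11.6
ee_pos: [0.5771, 0.1173, 0.1973]
ee_rot: [3.138, 0.117, -0.002]
ft_force: [0.5, 0.0, -1.0]
opening: 0.607
grip_force: 20.0
[0.57711115 0.117291   0.19730606] [-0.0015 -0.001  -1.    ] -85.73894221491892 [ 1.81361488e-01  3.62477037e-01  1.57934625e+00 -7.52027630e-04
  1.20143013e+00  1.67806110e+00]
```

```bash
python3 -m handwheel '{"linear":[[0.001,0,-0.04],[0,0,-0.04],[0,0,-0.03],[0,0,-0.02],[0,0,-0.015],[0,0,-0.01],[0,0,0],[0,0,0]],"rotation":[[0,0,0],[0,0,0],[0,0,0],[0,0,0],[0,0,0],[0,0,0],[0,0,0],[0,0,0]],"claw":[0.4,0.4,0.4,0.4,0.4,0.4,0.4,0.4]}'
python3 -m handwheel '{"linear":[[0,0,-0.002],[0,0,-0.002],[0,0,-0.001],[0,0,0]],"rotation":[[0,0,0],[0,0,0],[0,0,0],[0,0,0]],"claw":[0.4,0.4,0.4,0.4]}'
```

```text
t: 12.4
ee_pos: [0.5789, 0.1167, 0.0435]
ee_rot: [3.139, 0.114, 0.001]
ft_force: [-0.1, 0.3, -1.7]
opening: 0.612
grip_force: 20.0
t: 12.8
ee_pos: [0.5785, 0.1172, 0.0381]
ee_rot: [3.139, 0.115, 0.0]
ft_force: [-1.4, 0.1, -1.9]
opening: 0.606
grip_force: 20.0
```

```bash
python3 -m handwheel '{"linear":[[0,0,-0.001],[0,0,-0.001],[0,0,0]],"rotation":[[0,0,0],[0,0,0],[0,0,0]],"claw":[0.4,0.4,0.4]}'
```

```text
t: 13.1
ee_pos: [0.5787, 0.1172, 0.0364]
ee_rot: [3.139, 0.115, 0.001]
ft_force: [-0.9, -0.1, 3.6]
opening: 0.605
grip_force: 20.0
```

Contact shows at the expected height. Releasing by a modest opening, then straight up.

```bash
python3 -m handwheel '{"linear":[[0,0,0],[0,0,0],[0,0,0],[0,0,0],[0,0,0.02],[0,0,0.03],[0,0,0.04],[0,0,0.04],[0,0,0.04],[0,0,0.02]],"rotation":[[0,0,0],[0,0,0],[0,0,0],[0,0,0],[0,0,0],[0,0,0],[0,0,0],[0,0,0],[0,0,0],[0,0,0]],"claw":[0.8,0.8,0.8,0.8,0.8,0.8,0.8,1,1,1]}'
python3 -m handwheel '{"linear":[[0,-0.03,0.02],[0.001,-0.03,0],[0.002,-0.03,0],[0.003,-0.03,0],[0.003,-0.03,0],[0.003,-0.03,0],[0.003,-0.03,0],[0.003,-0.025,0],[0,0,0],[0,0,0]],"rotation":[[0,0,0],[0,0,0],[0,0,0],[0,0,0],[0,0,0],[0,0,0],[0,0,0],[0,0,0],[0,0,0],[0,0,0]],"claw":[1,1,1,1,1,1,1,1,1,1]}'
python3 - <<'E'
from h import *
w=snap("wrist");pickle.dump(w,open("w5.pkl","wb"));t=snap("top");pickle.dump(t,open("t5.pkl","wb"));s=monitor.observe()
R=Ro.from_rotvec(s["ee_rot"]).as_matrix();print(s["t"],s["ee_pos"],R[:,2].round(4),np.degrees(np.arctan2(R[1,1],R[0,1])))
o=np.zeros((600,640,3),np.uint8);o[:240]=w["image"][:240];o[240:600]=cv2.resize(t["image"][155:245,260:420],(640,360))
cv2.imwrite("pics/w5.png",o[:,:,::-1])
E
```

```text
t: 14.1
ee_pos: [0.5799, 0.1174, 0.2301]
ee_rot: [-3.139, -0.115, -0.01]
ft_force: [0.6, 0.0, 0.0]
opening: 0.994
grip_force: 0.0
t: 15.1
ee_pos: [0.5964, -0.1179, 0.2457]
ee_rot: [-3.139, -0.113, 0.001]
ft_force: [-0.5, 0.3, -0.2]
opening: 1.0
grip_force: 0.0
15.2 [ 0.59640885 -0.11693917  0.24591812] [-3.e-04  5.e-04 -1.e+00] -85.77415418144636
```

View pics/w5.png

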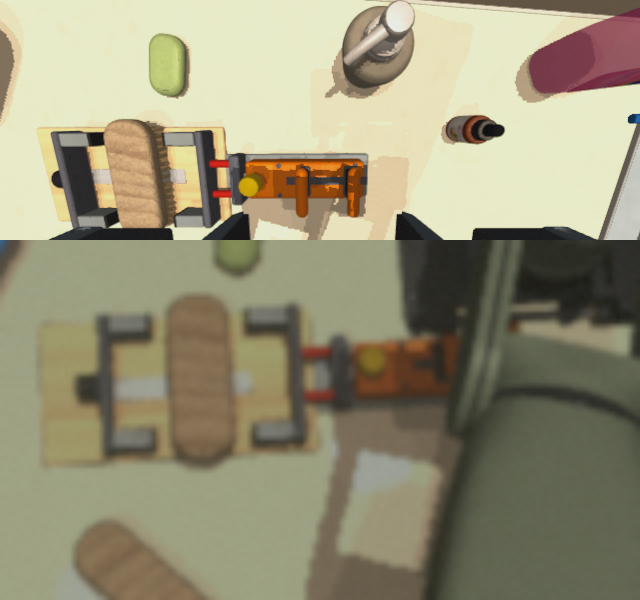

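The brush lies upright in the gap between the jaws, square to the prongs: wrist (138,175), top-crop (200,380). The lever grips are at wrist (302,192) and (354,191).

```bash
python3 - <<'E'
from h import *
w=pickle.load(open("w5.pkl","rb"));t=pickle.load(open("t5.pkl","rb"))
P=onz(w,[(302,168),(302,216),(354,166),(354,216)],.1135);print(P.round(4),P.mean(0), np.linalg.norm(P[0]-P[1]),np.linalg.norm(P[:2].mean(0)-P[2:].mean(0)))
hsv=cv2.cvtColor(t["image"],cv2.COLOR_RGB2HSV);m=(hsv[...,0]<22)&(hsv[...,1]>75)&(hsv[...,2]>80);m[:,:299]=0;m[:,322:]=0;m[:225-5]&=True;m[222:]=0
n,c,mm=max(blobs(m),key=lambda b:b[0]);ys,xs=np.nonzero(mm);Q=onz(t,np.c_[xs,ys],.051)[:,:2];print(n,Q.mean(0),cv2.minAreaRect((Q*1000).astype(np.float32)))
yaw=np.radians(94.2);x=np.array([np.cos(yaw),np.sin(yaw)]);y=np.array([-x[1],x[0]]);org=np.array([.5788,.1169]);q=Q.mean(0)-org;print(q@x,q@y, "lever pred",org-.2365*x)
E
```

```text
[[ 0.6205 -0.096   0.1135]
 [ 0.5699 -0.0988  0.1135]
 [ 0.6264 -0.1479  0.1135]
 [ 0.5739 -0.1532  0.1135]] [ 0.5976829  -0.12397801  0.1135    ] 0.050737623969890636 0.05338708138364349
699 [0.57273444 0.1157507 ] ((577.0408325195312, 115.27703094482422), (148.31764221191406, 77.64581298828125), 0.9626959562301636)
-0.0007019858498648402 0.006133440970479959 lever pred [ 0.59612083 -0.11896487]
```

```bash
python3 -m handwheel '{"linear":[[0.001,-0.006,0],[0,0,-0.03],[0,0,-0.03],[0,0,-0.03],[0,0,-0.03],[0,0,-0.015],[0,0,-0.006],[0,0,0],[0,0,0]],"rotation":[[0,0,0],[0,0,0],[0,0,0],[0,0,0],[0,0,0],[0,0,0],[0,0,0],[0,0,0],[0,0,0]],"claw":[1,1,1,1,1,1,1,1,1]}' 25
python3 -m handwheel '{"linear":[[0,0,0],[0,0,0],[0,0,0],[0,0,0],[0,0,0],[0,0,0],[0,0,0],[0,0,0],[0,0,0],[0,0,0]],"rotation":[[0,0,0],[0,0,0],[0,0,0],[0,0,0],[0,0,0],[0,0,0],[0,0,0],[0,0,0],[0,0,0],[0,0,0]],"claw":[0.2,0.2,0.2,0.2,0.2,0.2,0.2,0.2,0.2,0.2]}' 25
```

```text
t: 16.1
ee_pos: [0.5984, -0.1238, 0.1061]
ee_rot: [3.139, 0.115, 0.003]
ft_force: [0.2, 0.5, -0.6]
opening: 1.001
grip_force: 0.0
t: 17.1
ee_pos: [0.5977, -0.1232, 0.1054]
ee_rot: [-3.139, -0.114, -0.001]
ft_force: [0.2, 1.7, 5.2]
opening: 0.31
grip_force: 25.0
```

```bash
python3 -m handwheel '{"linear":[[0,0,0],[0,0,0],[0,0,0],[0,0,0],[0,0,0],[0,0,0],[0,0,0],[0,0,0]],"rotation":[[0,0,0],[0,0,0],[0,0,0],[0,0,0],[0,0,0],[0,0,0],[0,0,0],[0,0,0]],"claw":[0.85,0.85,0.85,0.85,0.85,0.85,0.85,0.85]}'
cat > ms.py <<'E'
from h import *
import sys
t=snap("top");w=snap("wrist");pickle.dump(t,open("t6.pkl","wb"));pickle.dump(w,open("w6.pkl","wb"))
o=np.zeros((600,640,3),np.uint8);o[:240]=cv2.resize(w["image"],(640,400))[:240];o[240:600]=cv2.resize(t["image"][155:245,260:420],(640,360),interpolation=cv2.INTER_CUBIC)
cv2.imwrite(f"pics/{sys.argv[1]}.png",o[:,:,::-1])
yaw=np.radians(94.2);x=np.array([np.cos(yaw),np.sin(yaw)]);org=np.array([.5788,.1169])
# dark prong columns: profile along clamp x at y=+-52, z=.05 from top view
g=cv2.GaussianBlur(cv2.cvtColor(t["image"],cv2.COLOR_RGB2HSV),(3,3),0)
for yy in(-.052,.052):
    xs=np.arange(-.1,.1,.003);S=[]
    for a in xs:
        p=org+a*x+yy*np.array([-x[1],x[0]]);u=proj(t,[*p,.05]);S.append(int(cv2.getRectSubPix(g[...,1],(1,1),tuple(map(float,u)))[0,0]))
    S=np.array(S);print(yy,"grey(low sat) at x mm:",(xs[S<50]*1000).round().astype(int).tolist())
E
python3 ms.py a1
```

```text
t: 17.9
ee_pos: [0.5971, -0.124, 0.1043]
ee_rot: [3.139, 0.115, -0.002]
ft_force: [-0.2, -0.0, -0.9]
opening: 0.843
grip_force: 0.0
-0.052 grey(low sat) at x mm: [-79, -76, -73, -70, -67, -64, -61, -58, -55, -52, -49, -46, -43, -40, 44, 47, 50, 53, 56, 59, 62, 65, 68, 71, 74, 77, 80, 83, 86]
0.052 grey(low sat) at x mm: [-79, -76, -73, -70, -67, -64, -61, -58, -55, -52, -49, -46, -43, -40, 47, 50, 53, 56, 59, 62, 65, 68, 71, 74, 77, 80, 83, 86]
```

```bash
sed 's/t=snap("top");w=snap("wrist").*/t=pickle.load(open("t5.pkl","rb"))/;/^o=/d;/imwrite/d' ms.py > ms5.py; python3 ms5.py; python3 - <<'E'
from h import *
print(monitor.observe()["t"])
E
```

```text
-0.052 grey(low sat) at x mm: [-88, -85, -82, -79, -76, -73, -70, -67, -64, -61, -58, -55, -52, -49, -46, 44, 47, 50, 53, 56, 59, 62, 65, 68, 71, 74, 77, 80, 83, 86]
0.052 grey(low sat) at x mm: [-88, -85, -82, -79, -76, -73, -70, -67, -64, -61, -58, -55, -52, -49, 47, 50, 53, 56, 59, 62, 65, 68, 71, 74, 77, 80, 83, 86]
18.0
```

View pics/a1.png

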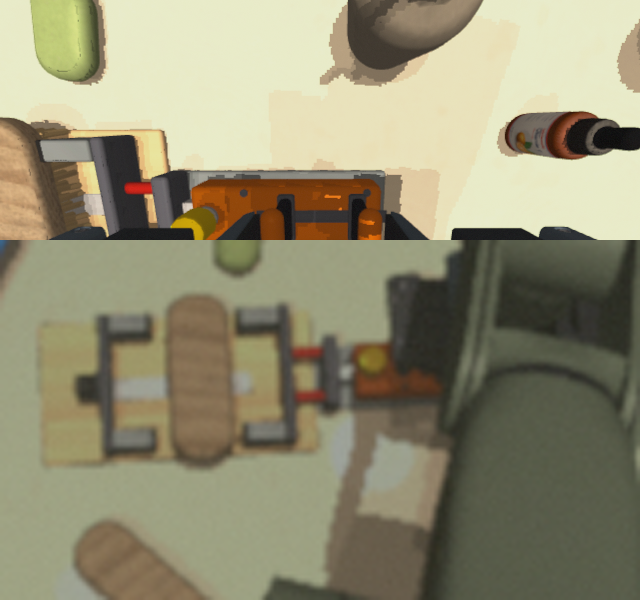

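The pump works: the jaw moved about 9 mm and was kept there, with the prong face now at top-crop x≈238. Doing strokes 2 and 3.

```bash
Z='"linear":[[0,0,0],[0,0,0],[0,0,0],[0,0,0],[0,0,0],[0,0,0],[0,0,0],[0,0,0],[0,0,0],[0,0,0]]'
python3 -m handwheel '{"linear":[[0,0,0],[0,0,0],[0,0,0],[0,0,0],[0,0,0],[0,0,0],[0,0,0],[0,0,0],[0,0,0],[0,0,0]],"rotation":[[0,0,0],[0,0,0],[0,0,0],[0,0,0],[0,0,0],[0,0,0],[0,0,0],[0,0,0],[0,0,0],[0,0,0]],"claw":[0.2,0.2,0.2,0.2,0.2,0.2,0.2,0.2,0.2,0.2]}' 25
python3 -m handwheel '{"linear":[[0,0,0],[0,0,0],[0,0,0],[0,0,0],[0,0,0],[0,0,0],[0,0,0],[0,0,0]],"rotation":[[0,0,0],[0,0,0],[0,0,0],[0,0,0],[0,0,0],[0,0,0],[0,0,0],[0,0,0]],"claw":[0.85,0.85,0.85,0.85,0.85,0.85,0.85,0.85]}'
python3 -m handwheel '{"linear":[[0,0,0],[0,0,0],[0,0,0],[0,0,0],[0,0,0],[0,0,0],[0,0,0],[0,0,0],[0,0,0],[0,0,0]],"rotation":[[0,0,0],[0,0,0],[0,0,0],[0,0,0],[0,0,0],[0,0,0],[0,0,0],[0,0,0],[0,0,0],[0,0,0]],"claw":[0.2,0.2,0.2,0.2,0.2,0.2,0.2,0.2,0.2,0.2]}' 25
python3 -m handwheel '{"linear":[[0,0,0],[0,0,0],[0,0,0],[0,0,0],[0,0,0],[0,0,0],[0,0,0],[0,0,0]],"rotation":[[0,0,0],[0,0,0],[0,0,0],[0,0,0],[0,0,0],[0,0,0],[0,0,0],[0,0,0]],"claw":[0.85,0.85,0.85,0.85,0.85,0.85,0.85,0.85]}'
python3 ms.py a3
```

```text
t: 19.0
ee_pos: [0.5974, -0.1232, 0.1048]
ee_rot: [-3.139, -0.115, 0.001]
ft_force: [-0.4, 3.5, -1.3]
opening: 0.306
grip_force: 25.0
t: 19.8
ee_pos: [0.598, -0.1242, 0.1056]
ee_rot: [3.139, 0.115, 0.002]
ft_force: [-0.2, -0.4, -0.2]
opening: 0.848
grip_force: 0.0
t: 20.8
ee_pos: [0.5976, -0.1232, 0.1052]
ee_rot: [-3.139, -0.115, -0.0]
ft_force: [0.2, 4.1, 3.6]
opening: 0.309
grip_force: 25.0
t: 21.6
ee_pos: [0.5972, -0.124, 0.1044]
ee_rot: [3.139, 0.115, -0.002]
ft_force: [0.1, -0.6, 0.3]
opening: 0.852
grip_force: 0.0
-0.052 grey(low sat) at x mm: [-61, -58, -55, -52, -49, -46, -43, -40, -37, -34, -31, -28, -25, -22, 44, 47, 50, 53, 56, 59, 62, 65, 68, 71, 74, 77, 80, 83, 86]
0.052 grey(low sat) at x mm: [-61, -58, -55, -52, -49, -46, -43, -40, -37, -34, -31, -28, -25, -22, 44, 47, 50, 53, 56, 59, 62, 65, 68, 71, 74, 77, 80, 83, 86]
```

View pics/a3.png

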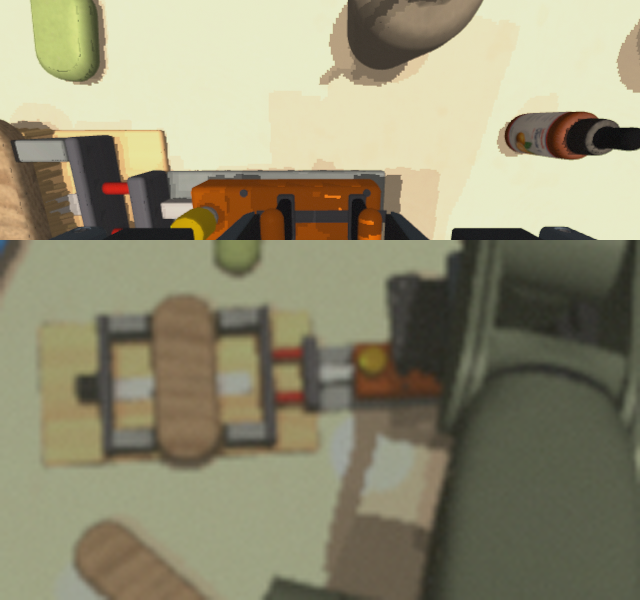

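After stroke 3 the brush has slid until it touches both prong pairs (top-crop 153–217). The red rods are still fully showing (272–304). Stroke 4 is squeezed and held.

```bash
python3 -m handwheel '{"linear":[[0,0,0],[0,0,0],[0,0,0],[0,0,0],[0,0,0],[0,0,0],[0,0,0],[0,0,0],[0,0,0],[0,0,0]],"rotation":[[0,0,0],[0,0,0],[0,0,0],[0,0,0],[0,0,0],[0,0,0],[0,0,0],[0,0,0],[0,0,0],[0,0,0]],"claw":[0.2,0.2,0.2,0.2,0.2,0.2,0.2,0.2,0.2,0.2]}' 30
python3 -m handwheel '{"linear":[[0,0,0],[0,0,0],[0,0,0],[0,0,0],[0,0,0]],"rotation":[[0,0,0],[0,0,0],[0,0,0],[0,0,0],[0,0,0]],"claw":[0.2,0.2,0.2,0.2,0.2]}' 30
python3 ms.py a4
python3 - <<'E'
from h import *
w=pickle.load(open("w6.pkl","rb"));hsv=cv2.cvtColor(w["image"],cv2.COLOR_RGB2HSV)
m=((hsv[...,0]<5)|(hsv[...,0]>175))&(hsv[...,1]>180)&(hsv[...,2]>80);m[:,250:]=0
for n,c,mm in blobs(m,15):
    ys,xs=np.nonzero(mm);r=int(np.median(ys));q=xs[ys==r];P=onz(w,[(q.min()-.5,r),(q.max()+.5,r)],.033);print(n,c,"rod mm",np.linalg.norm(P[0]-P[1])*1000)
E
```

```text
t: 22.7
ee_pos: [0.5974, -0.1232, 0.1048]
ee_rot: [-3.139, -0.115, 0.001]
ft_force: [0.3, 3.2, -2.1]
opening: 0.308
grip_force: 30.0
t: 23.2
ee_pos: [0.5974, -0.1232, 0.1048]
ee_rot: [-3.139, -0.115, 0.001]
ft_force: [0.2, 6.0, -1.6]
opening: 0.309
grip_force: 30.0
-0.052 grey(low sat) at x mm: [-58, -55, -52, -49, -46, -43, -40, -37, -34, -31, -28, -25, -22, -19, 44, 47, 50, 53, 56, 59, 62, 65, 68, 71, 74, 77, 80, 83, 86]
0.052 grey(low sat) at x mm: [-58, -55, -52, -49, -46, -43, -40, -37, -34, -31, -28, -25, -22, -19, 44, 47, 50, 53, 56, 59, 62, 65, 68, 71, 74, 77, 80, 83, 86]
152 [107.19078947 188.11184211] rod mm 12.141012054315096
114 [146.22807018 188.05263158] rod mm 8.093232288886309
139 [116.45323741 234.1942446 ] rod mm 10.976505282455182
114 [153.57894737 234.05263158] rod mm 8.44266527585732
```

View pics/a4.png

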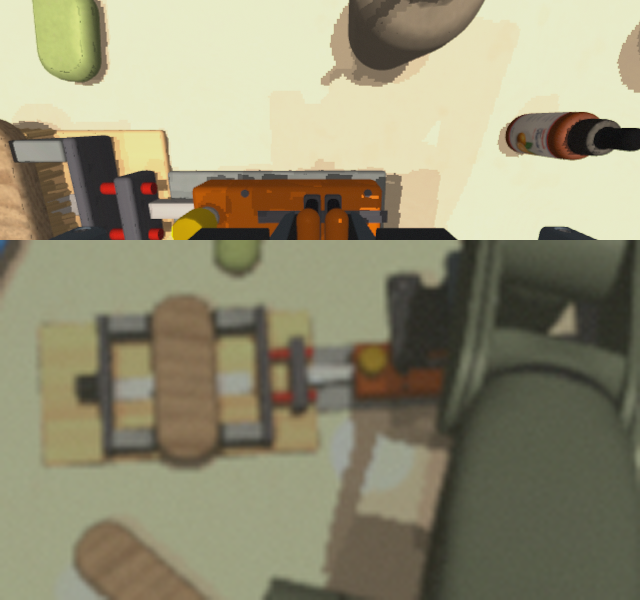

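Stroke 4 is held with the levers fully squeezed. The red rods poke about 8–9 mm out behind the ram head (wrist 146,188), inside the 4–19 mm range and nearest to half way, since a fifth stroke would give about 18 mm. The brush is square between both jaws and the knob is down, so I'm handing in.

```bash
python3 -c "
from bench import arm
print(arm.sign_off())"
```

```text
the job is handed in; nothing more can be done
None
```

I handed the job in at about 23 s: the brush is clamped square between the jaws with the rods pushed in about 8–9 mm by camera (allowed 4–19 mm, half way is 12 mm), the levers are still squeezed and the knob is down; the sign-off returned no verdict.

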